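Index the cassette arm one hole

ROBOT

A 6-joint arm with a two-finger parallel gripper is mounted at the origin on a cart in front of the work surface, level with it; the furniture and walls round the work are solid. World frame = base frame: x ahead of the robot, y to its left, z up, the work surface at z = 0. Lengths are in mm, angles in degrees, forces in N, time in s.
With the tool pointing down it reaches from about 350 to 850 mm from the base axis. Payload 8.1 kg.
Tool frame: the origin (TCP) lies at the very end of the fingers, on their centre line; the grasp point (between the pads) lies 19 mm behind it (tcp_to_grasp is the distance from the TCP to the grasp point, in mm); z points along the fingers, x is the direction in which the jaws open and shut, and the axes are right-handed (so a half turn about z gives the same grasp; the last joint's range is limited). The gripper opens to 85 mm and grips with 20 to 120 N. Pads are 22 mm wide; open, the fingers measure 114 mm over their backs; the gripper's body (76 mm by 85 mm) begins 54 mm behind the grasp point. The pads swing forward as they close: fully open they stand 13 mm farther back than shut.
Start: joints at [67.586, 7.471, 85.268, -0, 87.261, -4.893], TCP at [180.612, 572.175, 231.292] pointing down, gripper open.
Joint ranges: [-169.43, 169.43], [-51.17, 129.36], [1.28, 143.12], [-76.62, 256.62], [0, 156.53], [-152.29, 152.29]. Speed limits (degrees/s): [136.94, 136.94, 159.86, 180, 180, 180].

INTERFACE

Orientations are given as [roll, pitch, yaw] about the fixed x, y, z axes, in that order (R = Rz(yaw) Ry(pitch) Rx(roll)).
In Python, from bench import * gives the robot as it stands. The module is installed in compiled form; this text tells all that it offers.
- The arm moves only by the tool apply_moves, never from a script. Its argument "targets" is text: rows parted by semicolons, each of 7 numbers parted by spaces: the turn, a rotation vector about the tool's x, y, z in rad, then the shift along the tool's x, y, z in cm, then the finger opening in cm, from 0 to 8.54. A call has exactly 5 rows; each row is the pose to reach, as a shift and turn from the pose commanded when the call began, along the tool's axes at that moment; what a row does not reach only later rows make up. A row lasts 1/10 s, in which the tool goes at most 50 mm and 8.59 degrees, less where a joint would pass 70% of its speed; a pose out of reach is approached as far as the arm can. A call with a gripper value outside its range is refused whole. The fingers move at their own pace and stop on an object; "force" is the grip in N (left out, the last holds). Time passes only in rows, so rows that repeat a pose let the fingers close, or fill a call up. It gives the time, the measured TCP pose, the force and the opening at its end, in the units of the state.
- sense(): the state, without advancing time (a new reading comes with each control period).
- snapshot(name): name is "scene" or "side" or "wrist"; returns the picture (384x512x3 uint8, red, green, blue); there is no depth.
- camera_model(name): a dict with "fx", "fy", "cx", "cy" (pixels), "k1" (the pictures are not rectified: a ray, as slopes to the right and down, at radius r is drawn at 1 + k1 r^2 times it, then the intrinsics apply), "position" and "attitude" of the camera in the world; the wrist camera has in their place "T_tool_cam" (4x4, takes a point from camera to tool coordinates, whose origin is the TCP and whose axes are the tool frame's). Camera axes: x right, y up, looking along -z (the intrinsics and any distortion apply to the point x, -y, -z); pixel columns grow to the right and rows downward; lengths in mm; the calibration is good to about 2 mm. A picture is of the moment at which its call begins: read the wrist's pose just before it. camera_model takes no time and is no camera call.
- hand_in(): hands the job in, once; it reports no verdict.
Trained networks look in the newest picture that a camera, given by its name, has taken for a name from the list of things; names that differ only in an ending like _2 or _b are one class to them, and where a whole thing is asked for, a point or a joint stands for the part that bears it (a point fixed in the world has none). Each returns a list of dicts, best first, with "confidence" (0 to 1); they miss things now and then, are a little off and sometimes report something else, mostly with a low value. They report only what shows in the picture. A call takes as long as a camera call. They do not tell look-alikes from the thing itself.
- recognise(camera, query): "at" ([row, column] in pixels, amid what is visible of it).
- place_of(camera, query): "at" ([row, column] in pixels: a listed point, or the origin of a listed thing).
The state is a dict: "time": time; "joint_pos": joint angles; "qd": joint speeds; "joint_efforts": joint torques, N m; "tool_pos": TCP position; "tcp_rot": TCP orientation; "ft_force": force on the tool from outside, world axes, zero at the start; "wrist_torque": the same for the moment, N m; "finger_gap": finger opening in mm.
Only numpy, scipy, OpenCV 4.12 (cv2) and the standard library are available. Lean on these libraries where they do the work, as an engineer would, in place of code of your own. Each camera call takes 0.05 s, during which the arm holds its last target. There are 200 camera calls.

TASK

The blue swing arm is locked by a spring index pin. Hook a fingertip through the red ring, under its top bar, lift the pin out of its hole, swing the arm one hole towards the green dot and let the pin spring fully home in that hole. Do not grip the ring or force the arm, keep the tissue cassette in its nest, and leave the other things on the bench alone.

Things in the scene. Friction and masses are not known exactly. Their poses are not given: they have to be found in the camera images.
- index_stand: Fixed grey T-shaped stand, 220 mm deep and 216 mm wide in front, 56 mm high, with an aluminium index plate (85 x 200 mm, top 70 mm above the bench) on its front. Origin: on the bench, on the vertical pivot axis; x points from the index plate (front) to the pivot, y left, z up. It reaches from x = -185 to +35 mm.
- swing_arm (a joint): Angle (rad) of the blue arm: 0 with the pin at the middle hole, positive when the ring end swings to the stand's +y (left from the robot). Holes at -0.62, -0.31, 0, 0.31, 0.62; play with the pin home about 0.015 rad; stops at -0.66, 0.66. Light friction (1 N at the ring); it stays where left.
- index_pin (a joint): Lift (m) of the spring pin: 0 fully home, 10 mm deep in a hole; above 0.010 its round tip (9 mm thick) is clear of the plate; upper stop 0.024. A spring pulls it down: 6 N home, 10 N when lifted 15 mm, plus 0.8 N weight. Let down between holes, the tip rides on the plate (value 0.010) and drops by itself when swung over a hole.
- ring_top (a point): Middle of the underside of the top bar of the upright red ring on the pin; 206.5 mm above the bench with the pin home, 130 mm from the pivot axis. Round bar 7 mm thick; opening 77 mm wide across the arm, 77 mm high, facing along the arm to the robot; its lower bar tops at 129 mm. A tool tilted 35 to 45 degrees, pointing away from the robot and down, goes through it.
- pivot (a point): Top of the pivot cap (30 mm wide), on the pivot axis, 96 mm above the bench. In front of it (stand's -x) five round holes in the plate, 13 mm wide, 12.5 mm deep, lie on an arc of radius 130 mm round the pivot, 0.31 rad (40 mm) apart, the middle one at the stand's [-130, 0] mm. The pin starts in the middle hole.
- nose_mark (a point): Point on the arm's centre line, 158 mm from the pivot axis, just above the plate; over the green dot's centre when the arm is at its hole. The arm is a bar 30 mm wide, top 84 mm above the bench; its nose ends 145 mm from the pivot; the pin's housing on it (26 mm wide, at 130 mm) tops at 107 mm.
- nest (a point): Middle of the floor (84 mm above the bench) of the open aluminium nest on the arm's side bracket, 85 mm left of the arm's centre line and 30 mm in front of the pivot: inside 36 x 48 mm, walls 10 mm high.
- green_dot: Green disc, 22 mm across, 2.5 mm high, fixed on the index plate in front of the hole next to the middle one, on the left or on the right side: it marks the target hole. Origin: centre of its underside, 158 mm from the pivot axis.
- red_dot: Red disc of the same size in front of the hole on the other side: the wrong hole.
- cassette: Green tissue cassette, 28 x 40 x 8 mm, lying loose in the nest; origin at the centre of its underside.
- coplin_jar: Loose glass staining jar, 60 mm wide, 108 mm high, standing left of the stand; origin under its centre. Bystander.
- marker_pen: Loose red and white marker pen, 17 x 135 x 16 mm, lying left of the stand; origin under its centre, long side along its y. Bystander.
- blade_bin: Loose open yellow box, 62 x 62 x 55 mm, standing right of the stand; origin under its centre. Bystander.
Not all that is in view belongs to the job. Leave any pink or yellow look-alike of the cassette alone.

How it is judged (in metres and radians):
On the way:
1. the fingers lift the pin by its ring, clear of the starting hole (value of joint index_pin above 0.0095 m and contact force between index_pin and the fingers above 1 N and value of joint swing_arm between -0.1 and 0.1 rad), for 0.1 s.
At the end, for the whole second after the job is handed in: The arm is at rest one hole along, its mark within 6 mm of the green dot's centre seen from above, the pin fully home (lift below 2 mm), the cassette flat in the nest (within 12 mm of its middle), the jar upright (horizontal distance between nose_mark and green_dot below 0.006 m and value of joint index_pin below 0.002 m and velocity of joint swing_arm between -0.03 and 0.03 rad/s and horizontal distance between cassette and nest below 0.012 m and height (world z) of cassette between 0.08 and 0.088 m and angle between coplin_jar's own z axis and vertical below 0.2 rad); the robot touches nothing.
It fails at once if the arm is swung to the red dot's hole, or more than half a hole beyond the next hole (value of joint swing_arm above 0.465 rad or value of joint swing_arm below -0.465 rad or horizontal distance between nose_mark and red_dot below 0.012 m).
It fails at once if the ring is gripped or the arm forced (more than 35 N from the robot) (contact force between index_pin and the fingers above 35 N or contact force between swing_arm and the arm above 35 N).
It fails at once if the cassette leaves its nest (horizontal distance between cassette and nest above 0.015 m or height (world z) of cassette above 0.092 m).
It fails at once if the jar, the pen or the yellow box is moved more than 15 mm (distance of any of coplin_jar, marker_pen, blade_bin from where it was at the start of the episode above 0.015 m).
It also fails if it takes over 48 s, if anything falls off the work surface, if the arm or the gripper's body presses on something with over 40 N, if the wrist force passes 120 N, or if a joint passes its speed limit or range.

## Working session

There is one attempt and no reset: what is moved stays moved. The work goes in short steps, Python scripts to look and compute and a tool call to move; the robot and the scene stay as the last step left them, time stands still between calls to the robot, and variables do not carry over. Pictures are saved under pics/ and viewed, about 8 in all and at most 12, crops included, and the job is handed in when it is done.

Besides the shell and the picture viewer there is one more tool, called after "Request:" as a command line: name --argument value ..., lists and objects as JSON in quotes. apply_moves: Moves the arm, as the interface text tells. Its arguments: {"type":"object","properties":{"targets":{"type":"string"},"force":{"type":"number"}},"required":["targets"]}

```bash
mkdir -p pics
cat > h.py <<'E'
from bench import *
import numpy as np, cv2
from scipy.spatial.transform import Rotation as R
def cam(name):
    m=camera_model(name)
    return m
def rotm(a):
    a=np.array(a,float)
    return a if a.shape==(3,3) else R.from_euler('xyz',a,degrees=True).as_matrix()
def pose(name,s=None):
    m=camera_model(name)
    if name=='wrist':
        s=s or sense(); T=np.eye(4); T[:3,:3]=rotm(s['tcp_rot']); T[:3,3]=s['tool_pos']
        W=T@np.array(m['T_tool_cam']); return m,W[:3,:3],W[:3,3]
    return m,rotm(m['attitude']),np.array(m['position'])
def ray(name,rc,s=None):
    m,Rc,p=pose(name,s)
    d=np.array([(rc[1]-m['cx'])/m['fx'],(rc[0]-m['cy'])/m['fy']]);u=d.copy()
    for _ in range(20): u=d/(1+m['k1']*(u@u))
    v=Rc@np.array([u[0],-u[1],-1]); return p,v/np.linalg.norm(v)
def onz(name,rc,z,s=None):
    p,v=ray(name,rc,s); return p+v*(z-p[2])/v[2]
def proj(name,P,s=None):
    m,Rc,p=pose(name,s); q=Rc.T@(np.array(P)-p); u=np.array([q[0],-q[1]])/-q[2]
    u=u*(1+m['k1']*(u@u)); return np.array([m['cy']+m['fy']*u[1],m['cx']+m['fx']*u[0]])
def save(name,fn):
    im=snapshot(name); cv2.imwrite('pics/'+fn,im[:,:,::-1]); return im
E
python3 - <<'E'
from h import *
np.set_printoptions(precision=1,suppress=True)
print(sense()); 
for c in('scene','side','wrist'): print(c,camera_model(c))
a=save('scene','a.png');b=save('side','b.png')
cv2.imwrite('pics/ab.png',cv2.resize(np.vstack([a,b])[:,:,::-1],None,fx=.78,fy=.78))
Z=dict(green_dot=70,red_dot=70,pivot=96,nose_mark=70,ring_top=206.5,nest=84,cassette=84,coplin_jar=0,blade_bin=0,marker_pen=0,index_stand=0)
for c in('scene','side'):
  for k,z in Z.items():
    for r in place_of(c,k)[:2]: print(c,k,np.array(r['at']),round(r['confidence'],2),onz(c,r['at'],z))
E
```

```text
{'time': 0.0, 'joint_pos': array([67.6,  7.5, 85.3,  0. , 87.3, -4.9]), 'qd': array([ 0. , -0.1,  0. , -0.1,  0.1, -0. ]), 'joint_efforts': array([ -0. , -56.9, -50.1,  -0. ,   0. ,   0. ]), 'tool_pos': array([180.4, 571.6, 230.2]), 'tcp_rot': array([-180. ,    0.1,   72.5]), 'ft_force': array([-0.2, -1.2, -0.1]), 'wrist_torque': array([ 0. , -0. , -0.1]), 'finger_gap': 85.06044663690233}
scene {'fx': 350.2185036751939, 'fy': 350.2185036751939, 'cx': 252.62084051890838, 'cy': 185.39831321506563, 'k1': -0.010960761316995514, 'position': array([  82.5, -186.7,  637.9]), 'attitude': array([ 53.9,  -0.3, -51.3])}
side {'fx': 386.42308508521813, 'fy': 386.42308508521813, 'cx': 259.1644334326758, 'cy': 180.39244962409194, 'k1': 0.008258513454562945, 'position': array([621.1, 898.9, 722.5]), 'attitude': array([ 49.5,  -0.3, 179.4])}
wrist {'fx': 288.03131227625346, 'fy': 288.03131227625346, 'cx': 251.27070667106523, 'cy': 191.9003900729064, 'k1': -0.02559975835335414, 'T_tool_cam': array([[   1. ,   -0. ,   -0. ,   -0.5],
       [  -0. ,   -1. ,   -0.3,  -68.5],
       [  -0. ,    0.3,   -1
[... 853 characters left out ...]
 0. ]
scene index_stand [205.7 264. ] 0.94 [711.7 271.3   0. ]
side red_dot [224.3 281.4] 0.42 [560.9 290.8  70. ]
side pivot [208.5 217.6] 0.94 [707.4 264.9  96. ]
side nose_mark [207.  281.7] 0.61 [557.2 234.2  70. ]
side ring_top [165.2 272.3] 0.88 [583.9 244.9 206.5]
side nest [238.3 232.8] 0.62 [669.6 344.4  84. ]
side cassette [310.7 329.3] 0.76 [486.3 518.2  84. ]
side cassette [231.7 332.1] 0.71 [451.7 326.5  84. ]
side coplin_jar [307.7 260. ] 0.85 [611.5 460.3   0. ]
side blade_bin [183.2 250.9] 0.79 [633.   65.8   0. ]
side blade_bin [211.4 217.9] 0.69 [719.  178.6   0. ]
side marker_pen [274.9 313.2] 0.87 [491.5 379.6   0. ]
side index_stand [237.1 218.2] 0.81 [711.9 267.4   0. ]
```

View pics/ab.png

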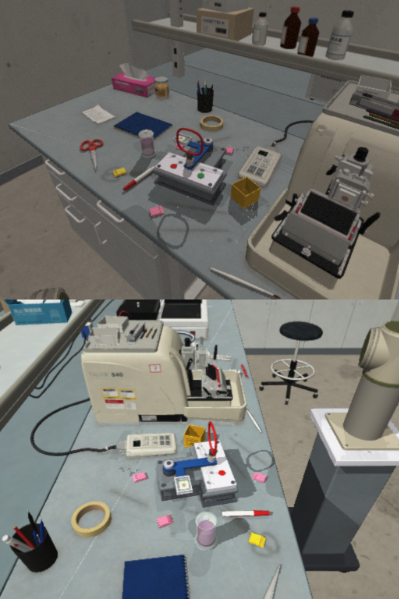

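The scene and side views show the stand, with the blue arm and red ring at scene (168,244). The green dot is on the robot's right at scene (224,256) and the red dot on its left at (216,221). Next I fit the stand pose and check it in one close crop.

```bash
cat > fit.py <<'E'
from h import *
from scipy.optimize import least_squares
def stand(x,y,yaw,P):
    c,s=np.cos(yaw),np.sin(yaw); return np.array([x+c*P[0]-s*P[1],y+s*P[0]+c*P[1],P[2]])
def armP(th,r,z): return (-r*np.cos(th),r*np.sin(th),z)
E
python3 - <<'E'
from fit import *
np.set_printoptions(precision=1,suppress=True)
obs=[('scene','pivot',(180.8,264.8)),('scene','ring_top',(168.5,243.6)),('scene','nose_mark',(220.8,238.9)),('scene','green_dot',(224.1,255.9)),('scene','red_dot',(215.7,220.6)),('scene','nest',(176.9,233.2)),('side','pivot',(208.5,217.6)),('side','red_dot',(224.3,281.4)),('side','nose_mark',(207,281.7)),('side','ring_top',(165.2,272.3)),('side','nest',(238.3,232.8))]
L=dict(pivot=(0,0,96),ring_top=(-130,0,206.5),nose_mark=(-158,0,71),green_dot=armP(-.31,158,71),red_dot=armP(.31,158,71),nest=(-30,85,84))
f=lambda p:np.concatenate([proj(c,stand(*p,L[k]))-rc for c,k,rc in obs])
r=least_squares(f,[705,265,.2],loss='soft_l1'); print(r.x,np.degrees(r.x[2])); print(np.c_[f(r.x).reshape(-1,2)])
for k in L: print(k,stand(*r.x,L[k]))
a=cv2.imread('pics/a.png');b=cv2.imread('pics/b.png')
def mk(im,c):
    for k in L: q=proj(c,stand(*r.x,L[k])); cv2.circle(im,(int(q[1]),int(q[0])),1,(255,0,255),-1)
mk(a,'scene');mk(b,'side')
A=cv2.resize(a[140:260,170:300],None,fx=3,fy=3,interpolation=2);B=cv2.resize(b[140:260,190:320],None,fx=3,fy=3,interpolation=2)
cv2.imwrite('pics/c.png',np.hstack([A,B]))
E
```

```text
[712.  266.4   0.2] 10.573402300189711
[[-2.   1.6]
 [-0.8 -1.5]
 [-0.6 -1.8]
 [ 0.7  0.3]
 [-3.5  1.3]
 [ 2.5  0.5]
 [ 0.5 -2.1]
 [-1.8  2.4]
 [ 0.6  0.3]
 [-0.7 -0.2]
 [ 0.   1.2]]
pivot [712.  266.4  96. ]
ring_top [584.2 242.6 206.5]
nose_mark [556.7 237.5  71. ]
green_dot [572.9 191.5  71. ]
red_dot [555.2 286.2  71. ]
nest [666.9 344.5  84. ]
```

View pics/c.png

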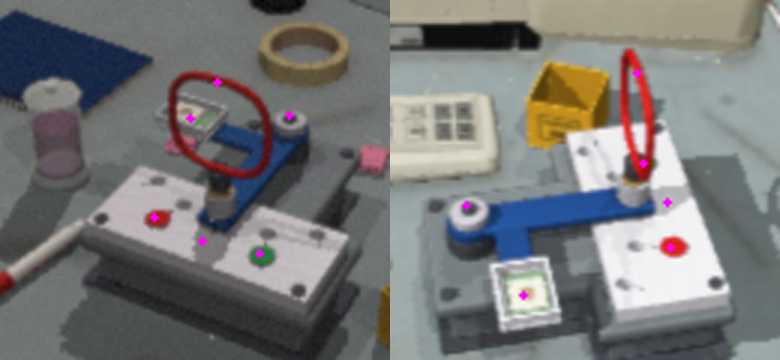

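The crop confirms the fit: ring, pivot and dots all line up. Green dot is on the right, so the target angle is -0.31. Next I move to a pose in front of the ring.

```bash
cat >> fit.py <<'E'
def att(psi,tau):
    psi,tau=np.radians(psi),np.radians(tau); h=np.array([np.cos(psi),np.sin(psi),0]); k=np.array([0,0,1.])
    z=h*np.sin(tau)-k*np.cos(tau); y=h*np.cos(tau)+k*np.sin(tau); return np.c_[np.cross(y,z),y,z]
def delta(Rt,pt,s=None):
    s=s or sense(); R0=rotm(s['tcp_rot']); p0=np.array(s['tool_pos'])
    return np.round(np.r_[R.from_matrix(R0.T@Rt).as_rotvec(),R0.T@(np.array(pt)-p0)/10],3)
def hook(bar,psi,tau,pen,gap=0,half=11):
    "TCP for finger under bar-underside point, gap mm clear, pen beyond"
    A=att(psi,tau); return A,np.array(bar)-(half+gap)*A[:,1]+pen*A[:,2]
E
python3 - <<'E'
from fit import *
A,p=hook((584.2,242.6,206.5),10.6,45,-70,gap=10)
print(p,delta(A,p))
E
```

```text
[520.95133717 230.76333448 241.14823228] [ -0.769   0.193  -0.465 -22.308  42.734  -0.988]
```

Request:
apply_moves --targets "0 0 0 -8 15 -3 0; -0.15 0.04 -0.09 -12 23 -4 0; -0.3 0.08 -0.18 -15 29 -4 0; -0.45 0.11 -0.27 -18 35 -3 0; -0.6 0.15 -0.36 -22.3 42.7 -1 0" --force 20

```text
time: 1.7
tool_pos: [357.9, 396.4, 254.3]
tcp_rot: [150.1, -2.6, 91.1]
ft_force: [0.8, -1.6, 0.0]
finger_gap: 12.9
```

Run:
```python
from fit import *
A,p=hook((584.2,242.6,206.5),10.6,45,-70,gap=10)
s=sense();print(s['time'],s['tool_pos'],s['tcp_rot'],s['finger_gap'],delta(A,p))
```

```text
1.7 [357.85147457 396.37694371 254.265814  ] [150.09894343  -2.62826014  91.0839556 ] 12.902541526838668 [ -0.259   0.065  -0.16  -16.909  13.597   8.438]
```

Request:
apply_moves --targets "-0.13 0.03 -0.08 -4 3.5 2 0; -0.26 0.065 -0.16 -8 6.5 4 0; -0.26 0.065 -0.16 -12 9.5 6 0; -0.26 0.065 -0.16 -15 12 7.5 0; -0.26 0.065 -0.16 -16.9 13.6 8.4 0"

```text
time: 2.2
tool_pos: [519.6, 227.8, 238.5]
tcp_rot: [135.2, 0.0, 100.3]
ft_force: [-1.0, 1.1, -0.5]
finger_gap: 0.0
```

Request:
apply_moves --targets "0 0 0 0 0 0 0; 0 0 0 0 0 0 0; 0 0 0 0 0 0 0; 0 0 0 0 0 0 0; 0 0 0 0 0 0 0"

```text
time: 2.7
tool_pos: [517.8, 231.7, 238.3]
tcp_rot: [135.4, -0.0, 100.5]
ft_force: [-0.4, 0.9, 1.1]
finger_gap: -0.4
```

Run:
```python
from fit import *
np.set_printoptions(precision=1,suppress=True)
A,p=hook((584.2,242.6,206.5),10.6,45,-70,gap=10)
s=sense();print(s['time'],s['tool_pos'],s['tcp_rot'],s['finger_gap'],delta(A,p))
im=save('wrist','w1.png')
B=im.copy()
for k,P in dict(pivot=(0,0,96),ring=(-130,0,206.5),g=armP(-.31,158,71),r=armP(.31,158,71)).items():
    q=proj('wrist',stand(712,266.4,np.radians(10.57),P),s);print(k,q);cv2.circle(B,(int(q[1]),int(q[0])),2,(255,0,255),-1)
for k in('ring_top','pivot','green_dot','red_dot','nose_mark'):
    for r in place_of('wrist',k)[:2]: print(k,np.array(r['at']),r['confidence'])
cv2.imwrite('pics/w1m.png',B[:,:,::-1])
```

```text
2.7 [517.8 231.7 238.3] [135.4  -0.  100.5] -0.4375300396841075 [-0.   0.  -0.  -0.2  0.4  0. ]
pivot [191.6 250.8]
ring [232.2 250.4]
g [ 93.  200.9]
r [ 93.  300.2]
pivot [192.1 248.6] 0.65
green_dot [ 92.4 199.7] 0.65
red_dot [ 92.9 296.4] 0.65
red_dot [ 93.8 196.6] 0.36
nose_mark [ 89.7 249.3] 0.82
```

View pics/w1m.png

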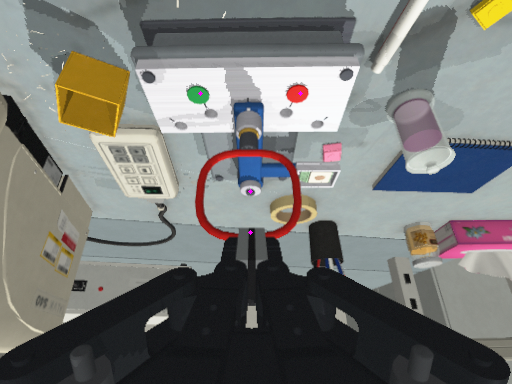

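The wrist view shows fit points on their features: pivot (192,250), green dot (93,200), red dot (93,300). The ring opening is centred at column 250, with the top bar near row 236 and the fingertip just below it. I'll go in along the tool axis.

Request:
apply_moves --targets "0 0 0 0 0 2 0; 0 0 0 0 0 4 0; 0 0 0 0 0 6 0; 0 0 0 0 0 8 0; 0 0 0 0 0 9.7 0"

```text
time: 3.5
tool_pos: [585.9, 242.7, 168.3]
tcp_rot: [135.4, -0.0, 100.4]
ft_force: [0.1, 0.5, 0.2]
finger_gap: 0.2
```

Run:
```python
from fit import *
np.set_printoptions(precision=1,suppress=True)
s=sense();print(s['time'],s['tool_pos'],s['tcp_rot'],s['ft_force'])
A,p=hook((584.2,242.6,206.5),10.6,45,28,gap=0);print(p)
w=save('wrist','w2.png');b=save('side','b2.png');a=save('scene','a2.png')
B=cv2.resize(b[110:260,190:340],(384,384));S=cv2.resize(a[130:250,180:300],(384,384))
cv2.imwrite('pics/v2.png',np.hstack([B,S])[:,:,::-1])
```

```text
3.5 [585.9 242.7 168.3] [135.4  -0.  100.4] [0.1 0.5 0.2]
[596.  244.8 178.9]
```

View pics/v2.png

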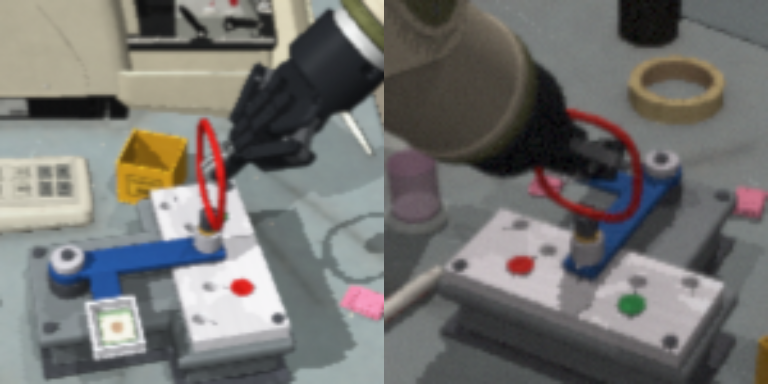

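Both views show the fingertip through the ring, clear of the bars. I'll close most of the gap to the bar along tool y, then go straight up.

Request:
apply_moves --targets "0 0 0 0 0.3 0 0; 0 0 0 0 0.6 0 0; 0 0 0 0 0.9 0.1 0; 0 0 0 0 1.1 0.2 0; 0 0 0 0 1.1 0.2 0"

```text
time: 4.15
tool_pos: [595.0, 244.5, 176.5]
tcp_rot: [135.3, -0.0, 100.4]
ft_force: [0.4, 0.3, -0.6]
finger_gap: 0.2
```

Request:
apply_moves --targets "0 0 0 0 0.1 -0.1 0; 0 0 0 0 0.2 -0.2 0; 0 0 0 0 0.3 -0.3 0; 0 0 0 0 0.4 -0.4 0; 0 0 0 0 0.4 -0.4 0"

```text
time: 4.65
tool_pos: [593.5, 243.9, 179.5]
tcp_rot: [135.5, 0.0, 100.4]
ft_force: [-1.6, -0.7, -5.3]
finger_gap: -0.1
```

Request:
apply_moves --targets "0 0 0 0 0.15 -0.15 0; 0 0 0 0 0.3 -0.3 0; 0 0 0 0 0.45 -0.45 0; 0 0 0 0 0.6 -0.6 0; 0 0 0 0 0.6 -0.6 0"

```text
time: 5.15
tool_pos: [593.7, 244.0, 188.5]
tcp_rot: [135.5, 0.0, 100.4]
ft_force: [-6.1, -2.0, -9.2]
finger_gap: 0.4
```

Request:
apply_moves --targets "0 0 0 0 0.1 -0.1 0; 0 0 0 0 0.2 -0.2 0; 0 0 0 0 0.3 -0.3 0; 0 0 0 0 0.4 -0.4 0; 0 0 0 0 0.4 -0.4 0"

```text
time: 5.65
tool_pos: [593.7, 243.9, 193.9]
tcp_rot: [135.5, 0.0, 100.4]
ft_force: [-6.5, -0.9, -10.6]
finger_gap: -0.1
```

Run:
```python
from fit import *
np.set_printoptions(precision=1,suppress=True)
s=sense();print(s['time'],s['tool_pos'],s['tcp_rot'],s['ft_force'])
b=save('side','b3.png');a=save('scene','a3.png')
for c in('side','scene'):
  for r in place_of(c,'ring_top')[:1]: print(c,r['at'])
B=cv2.resize(b[110:260,190:340],(384,384));S=cv2.resize(a[130:250,180:300],(384,384))
cv2.imwrite('pics/v3.png',np.hstack([B,S])[:,:,::-1])
```

```text
5.65 [593.7 243.9 193.9] [135.5   0.  100.4] [ -6.5  -0.9 -10.6]
```

View pics/v3.png

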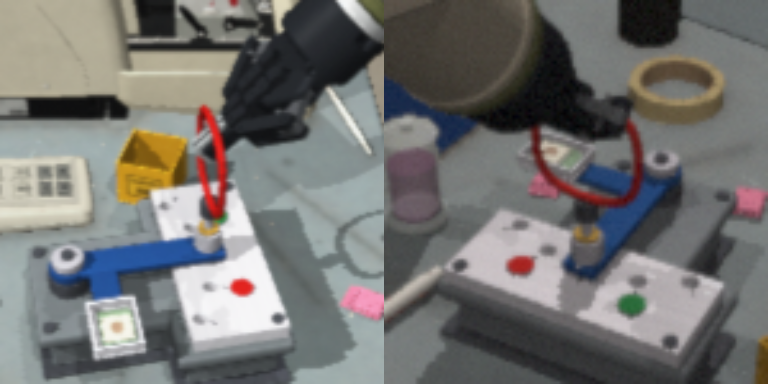

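Lifted: 10.6 N down means about 14 mm of lift, and the view shows the pin out of its hole. Now I work out the arc rows about the pivot.

Run:
```python
from fit import *
s=sense();R0=rotm(s['tcp_rot']);p0=np.array(s['tool_pos']);c=np.array([712,266.4,0])
for a in (.03,.06,.09,.12,.15):
    Q=R.from_rotvec([0,0,a]).as_matrix(); print(*delta(Q@R0,c+Q@(p0-c),s))
```

```text
-0.0 0.021 -0.021 -0.361 0.006 0.006
-0.0 0.042 -0.043 -0.722 0.019 0.019
-0.0 0.063 -0.064 -1.082 0.04 0.04
-0.0 0.084 -0.086 -1.441 0.068 0.068
-0.0 0.105 -0.107 -1.799 0.105 0.104
```

Request:
apply_moves --targets "0 0.021 -0.021 -0.36 0.006 0.006 0; 0 0.042 -0.043 -0.72 0.02 0.02 0; 0 0.063 -0.064 -1.08 0.04 0.04 0; 0 0.084 -0.086 -1.44 0.07 0.07 0; 0 0.105 -0.107 -1.8 0.105 0.105 0"

```text
time: 6.35
tool_pos: [598.3, 226.6, 193.8]
tcp_rot: [135.5, 0.0, 109.1]
ft_force: [-6.2, -0.4, -11.6]
finger_gap: 0.0
```

Run:
```python
from fit import *
np.set_printoptions(precision=1,suppress=True)
s=sense();print(s['time'],s['tool_pos'],s['tcp_rot'],s['ft_force'])
w=save('wrist','w4.png')
for k in('pivot','green_dot','nose_mark','ring_top'):
  for r in place_of('wrist',k)[:1]: print(k,r['at'])
b=save('side','b4.png');a=save('scene','a4.png')
B=cv2.resize(b[110:260,190:340],(384,384));S=cv2.resize(a[130:250,180:300],(384,384))
cv2.imwrite('pics/v4.png',np.hstack([B,S])[:,:,::-1])
```

```text
6.35 [598.3 226.6 193.8] [135.5   0.  109.1] [ -6.2  -0.4 -11.6]
pivot [193.6, 254.0]
green_dot [41.2, 209.1]
```

View pics/v4.png

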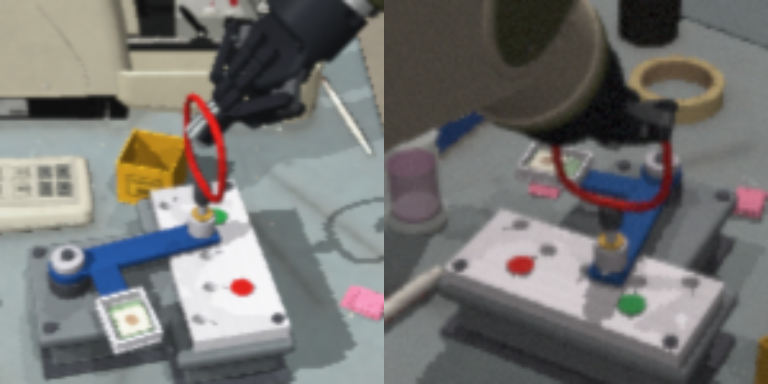

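The arm follows: it is about halfway, and the cassette is still in its nest. Continue.

Request:
apply_moves --targets "0 0.021 -0.021 -0.36 0.006 0.006 0; 0 0.042 -0.043 -0.72 0.02 0.02 0; 0 0.063 -0.064 -1.08 0.04 0.04 0; 0 0.084 -0.086 -1.44 0.07 0.07 0; 0 0.105 -0.107 -1.8 0.105 0.105 0"

```text
time: 7.2
tool_pos: [605.6, 210.0, 193.7]
tcp_rot: [135.5, 0.1, 117.7]
ft_force: [-5.7, -2.7, -11.4]
finger_gap: -0.1
```

Run:
```python
from fit import *
np.set_printoptions(precision=1,suppress=True)
s=sense();print(s['time'],s['tool_pos'],s['tcp_rot'],s['ft_force'])
w=save('wrist','w5.png')
for k in('pivot','green_dot','nose_mark','ring_top','swing_arm'):
  for r in place_of('wrist',k)[:1]: print(k,r['at'])
for th in(-.28,-.31,-.34): print(th,proj('wrist',stand(712,266.4,np.radians(10.57),armP(th,145,84)),s),proj('wrist',stand(712,266.4,np.radians(10.57),armP(th,158,72)),s))
W=cv2.resize(w[0:240,150:350],None,fx=2.5,fy=2.5,interpolation=2)
cv2.imwrite('pics/v5.png',W[:,:,::-1])
```

```text
7.2 [605.6 210.  193.7] [135.5   0.1 117.7] [ -5.7  -2.7 -11.4]
pivot [197.5, 249.8]
green_dot [36.8, 245.1]Traceback (most recent call last):
  File "<stdin>", line 6, in <module>
ValueError: it knows: blade_bin, cassette, coplin_jar, green_dot, index_stand, marker_pen, nest, nose_mark, pivot, red_dot, ring_top
```

Run:
```python
from fit import *
np.set_printoptions(precision=1,suppress=True)
s=sense()
for th in(-.28,-.31,-.34): print(th,proj('wrist',stand(712,266.4,np.radians(10.57),armP(th,145,84)),s),proj('wrist',stand(712,266.4,np.radians(10.57),armP(th,158,72)),s))
w=cv2.imread('pics/w5.png')
cv2.imwrite('pics/v5.png',cv2.resize(w[0:230,150:350],None,fx=2.5,fy=2.5,interpolation=2))
```

```text
-0.28 [ 69.7 259.2] [ 40.1 259.8]
-0.31 [ 69.7 252.6] [ 40.1 252.4]
-0.34 [ 69.8 246. ] [ 40.3 245. ]
```

View pics/v5.png

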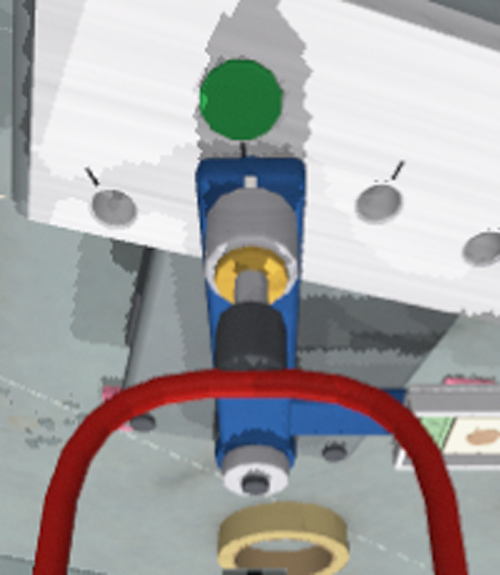

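The view shows the arm's line about 7 crop px (0.012 rad) short of the green dot's centre at crop (100,241). I'll nudge it that much, then lower.

Request:
apply_moves --targets "0 0.004 -0.004 -0.07 0 0 0; 0 0.008 -0.009 -0.14 0 0 0; 0 0.008 -0.009 -0.14 0 0 0; 0 0.008 -0.009 -0.14 -0.15 0.15 0; 0 0.008 -0.009 -0.14 -0.3 0.3 0"

```text
time: 7.95
tool_pos: [606.4, 208.6, 189.6]
tcp_rot: [135.5, 0.1, 118.3]
ft_force: [-6.6, -4.0, -8.5]
finger_gap: 0.1
```

Request:
apply_moves --targets "0 0 0 0 -0.1 0.1 0; 0 0 0 0 -0.2 0.2 0; 0 0 0 0 -0.3 0.3 0; 0 0 0 0 -0.3 0.3 0; 0 0 0 0 -0.3 0.3 0"

```text
time: 8.45
tool_pos: [606.5, 208.6, 185.7]
tcp_rot: [135.5, 0.1, 118.3]
ft_force: [-7.1, -3.0, -8.9]
finger_gap: -0.1
```

It still carries 8.9 N at about 7 mm of lift, so the pin tip is already in the hole. Continue down.

Request:
apply_moves --targets "0 0 0 0 -0.15 0.15 0; 0 0 0 0 -0.3 0.3 0; 0 0 0 0 -0.45 0.45 0; 0 0 0 0 -0.6 0.6 0; 0 0 0 0 -0.75 0.75 0"

```text
time: 8.95
tool_pos: [608.1, 208.7, 177.8]
tcp_rot: [135.2, 0.2, 118.2]
ft_force: [-5.3, -2.5, -1.2]
finger_gap: 0.2
```

Request:
apply_moves --targets "0 0 0 0 -0.3 0.05 0; 0 0 0 0 -0.5 0.1 0; 0 0 0 0 -0.6 0 0; 0 0 0 0 -0.6 0 0; 0 0 0 0 -0.6 0 0"

```text
time: 9.45
tool_pos: [603.9, 207.0, 172.9]
tcp_rot: [135.3, 0.1, 118.2]
ft_force: [-0.4, -0.5, -1.2]
finger_gap: 0.1
```

Run:
```python
from fit import *
np.set_printoptions(precision=1,suppress=True)
s=sense();print(s['time'],s['tool_pos'],s['tcp_rot'],s['ft_force'])
w=save('wrist','w6.png');b=save('side','b6.png')
cv2.imwrite('pics/v6.png',np.hstack([cv2.resize(w[0:240,150:350],(480,576)),cv2.resize(b[110:260,210:290],(307,576))])[:,:,::-1])
```

```text
9.45 [603.9 207.  172.9] [135.3   0.1 118.2] [-0.4 -0.5 -1.2]
```

View pics/v6.png

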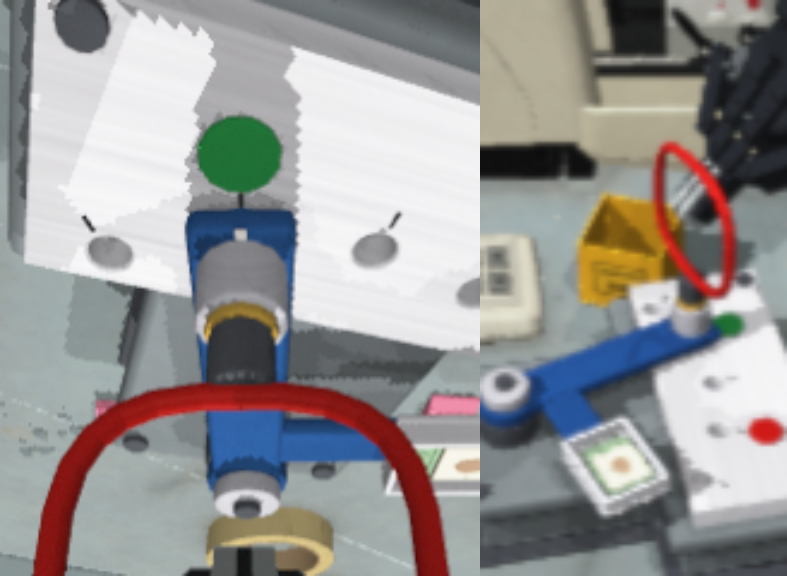

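The pin is home: its shaft has sunk into the housing, and the arm lines up with the green dot. The finger is unloaded, so I withdraw along the tool axis.

Request:
apply_moves --targets "0 0 0 0 -0.3 0 0; 0 0 0 0 -0.3 -1.5 0; 0 0 0 0 -0.3 -3.5 0; 0 0 0 0 -0.3 -6 0; 0 0 0 0 -0.3 -9 0"

```text
time: 10.05
tool_pos: [544.7, 176.0, 233.3]
tcp_rot: [135.5, 0.0, 118.3]
ft_force: [1.5, 0.1, 0.7]
finger_gap: 0.1
```

Request:
apply_moves --targets "0 0 0 0 0 -1 0; 0 0 0 0 0 -3 0; 0 0 0 0 0 -4 0; 0 0 0 0 0 -4 0; 0 0 0 0 0 -4 0"

```text
time: 10.55
tool_pos: [521.2, 162.8, 262.4]
tcp_rot: [135.3, 0.1, 118.2]
ft_force: [0.4, 0.7, -0.0]
finger_gap: -0.3
```

Run:
```python
from fit import *
np.set_printoptions(precision=1,suppress=True)
s=sense();print(s['time'],s['tool_pos'],s['ft_force'])
w=save('wrist','w7.png');a=save('scene','a7.png')
G=stand(712,266.4,np.radians(10.57),armP(-.31,130,206.5))
print('expected',proj('wrist',stand(712,266.4,np.radians(10.57),armP(-.31,158,71)),s),proj('wrist',G,s))
for k in('green_dot','nose_mark','ring_top','pivot','cassette','nest'):
  for r in place_of('wrist',k)[:1]: print(k,r['at'],r['confidence'])
cv2.imwrite('pics/v7.png',np.hstack([cv2.resize(w[0:260,110:400],(480,430)),cv2.resize(a[140:260,190:280],(322,430))])[:,:,::-1])
```

```text
10.55 [521.2 162.8 262.4] [ 0.4  0.7 -0. ]
expected [ 86.3 253.4] [215.3 253.4]
nose_mark [87.4, 250.3] 0.64
ring_top [216.3, 252.2] 0.85
pivot [184.0, 252.4] 0.84
cassette [75.6, 474.6] 0.87
nest [166.1, 310.2] 0.77
```

View pics/v7.png

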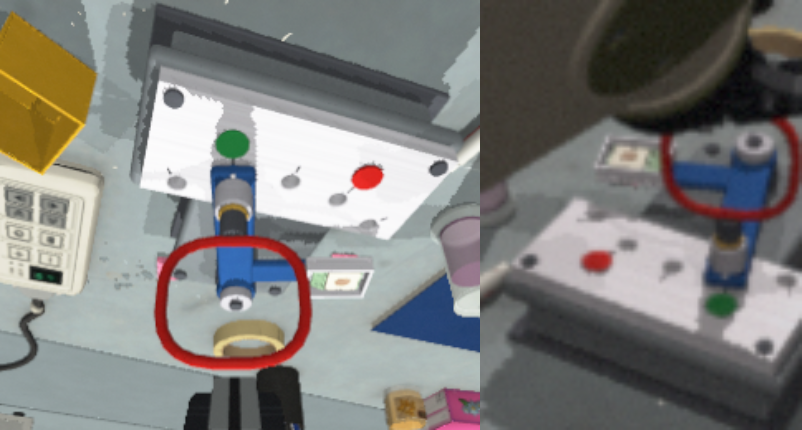

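All clear. The ring top is at its "home" height (row 216.3 seen, 215.3 expected), the mark is at the green dot, the cassette is in its nest, and the robot is free.

```bash
python3 -c "
from bench import *
print(hand_in())"
```

```text
the job is handed in; nothing more can be done
None
```

The arm is one hole over at the green dot (robot's right) with the pin home, and I handed the job in at about 10.6 s of the 48 s. No verdict was reported.

I put the closed fingertips under the ring's top bar, tilted 45°, and lifted the pin about 14 mm. I then swung the arm about -0.31 rad around the pivot, lowered the pin into the hole and backed out along the tool axis.

**Last checks:**
- **Pin:** the ring top was seen within about 1 px of where it should be with the pin home.
- **Arm position:** the nose mark was seen within about 3 px of the green dot's expected position.
- **Force:** the highest wrist reading I saw was about 13 N, and it was near zero after withdrawal.
- **Cassette:** it was still in its nest in the last picture. The network's "cassette" detection there was not in the nest (it fits a look-alike), so I went by the picture.
- **Bystanders:** I did not re-measure the jar, pen or yellow box. The robot stayed clear of them, and nothing looked moved in the views.
- **Green dot:** the network did not report it in the final picture, though it is plainly visible there.

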